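Empty the drop-bottom vial hopper and bolt its trap-door

TASK

Swing the hopper's trap-door wide open with the red-knobbed lever so that all four vials drop into the blue tray, then bring the door shut again and slide its bolt fully home into the yellow strike plate, so that it stays latched by itself. The slot in the strike plate is not at a known height, so feel for it with the bolt; leave the bottle, beaker and yellow slide box where they stand.

Things in the scene. Friction and masses are not known exactly. Their poses are not given: they have to be found in the camera images.
- hopper: Vial hopper, fixed: clear box 138 x 100 mm with a blue rim, 87 mm deep, open at the top, bottom edge 170 mm above the bench, on a white frame. Origin on the bench under the box's centre, z up. The hinge runs along its y axis; the lever sticks out on its -x side.
- latch (a point): Nominal centre of the yellow strike plate on the lever's +y side, 121.5 mm above the bench: 50 mm along x, 10 mm thick in y, 42 mm high, with one level slot 13 mm high for the 10 mm bolt. Hand-fitted: the real slot lies up to 5 mm above or below, so the bolt lines up at some door angle from 0.015 to 0.08 rad, give or take 0.01; elsewhere the bolt butts on the plate after 4 mm of travel.
- hinge (a point): Middle of the trap-door's hinge axis, 170 mm above the bench, 60 mm from the hopper's centre toward the lever; axes as the hopper's.
- trap_door (a joint): Angle of the trap-door and its lever, one rigid piece (rad): 0 = hard stop, 1.1 = fully open. As it grows the lever and knob swing up toward the hopper. Stiff hinge (0.3 N m): it stays where left from 0.10 up; below that a spring buffer under the lever pushes it open, back to about 0.08; pressing it to 0 takes about 12 N at the knob. Starts at about 0.1, unbolted, with the vials on it.
- bolt (a joint): Travel of the bolt carried on the lever's end (m): 0 = withdrawn, 0.020 = fully home, moving along the hopper's +y. It needs about 2 N and stays where it is left.
- knob (a point): Centre of the red knob, grip of lever and bolt: a cylinder of 30 mm diameter along the hopper's y, 26 mm between its flat ends; pinched on these ends from above it pivots between the fingers as the lever swings. At door angle 0 it is 145 mm out from the hinge (-x) and 5 mm above it (bolt axis 60 mm below). Its y axis is the bolt's direction.
- tray: Blue catch tray, fixed under the door, 250 x 130 mm outside, 65 mm high, 4 mm walls; origin under its centre, long side along its x.
- vial1: White plastic vial with a red cap, 28 mm diameter, 56 mm long, 18 to 35 g, lying along its y axis, one of the load; origin at its centre.
- vial2: White plastic vial with a blue cap, 28 mm diameter, 56 mm long, 18 to 35 g, lying along its y axis, one of the load; origin at its centre.
- vial3: White plastic vial with a yellow cap, 28 mm diameter, 56 mm long, 18 to 35 g, lying along its y axis, one of the load; origin at its centre.
- vial4: White plastic vial with a green cap, 28 mm diameter, 56 mm long, 18 to 35 g, lying along its y axis, one of the load; origin at its centre.
- reagent: Amber bottle, 60 mm diameter, 130 mm high, a bystander; origin under its centre.
- beaker: Glass beaker, 70 mm diameter, 85 mm high, a bystander; origin under its centre.
- slide_box: Yellow closed slide box, 90 x 60 x 32 mm, a bystander; origin under its centre.
Things that resemble listed ones, but are neither listed nor needed, are in the scene too. Leave any black look-alike of the vial1 alone.

How it is judged:
By the outcome, as a careful person would: the job done as asked, in the order asked, and still so for the second after the job is handed in, with the robot touching nothing.
It also fails if it takes over 48 s, if anything falls off the work surface, if the arm or the gripper's body presses on something with over 40 N, if the wrist force passes 120 N, or if a joint passes its speed limit or range.

ROBOT

A 6-joint arm with a two-finger parallel gripper is mounted at the origin on the work surface. World frame = base frame: x ahead of the robot, y to its left, z up, the work surface at z = 0. Lengths are in m, angles in degrees, forces in N, time in s.
With the tool pointing down it reaches from about 0.25 to 0.725 m from the base axis. Payload 9.7 kg.
Tool frame: the origin (TCP) lies between the finger pads; the fingertips stand 22 mm ahead of it and the grasp point (between the pads) lies 3 mm ahead of it; z points along the fingers, y is the line along which they close (so a half turn about z gives the same grasp; the last joint's range is limited). The gripper opens to 85 mm and grips with 20 to 120 N. Pads are 22 mm wide; open, the fingers measure 114 mm over their backs; the gripper's body (76 mm by 85 mm) begins 54 mm behind the grasp point. The pads swing forward as they close: fully open they stand 13 mm farther back than shut.
Start: joints at [64.63, 4.979, 10.078, 95.1, 0, 90], TCP at [0.236, 0.497, 0.253] pointing down, gripper open.
Joint ranges: [-179.16, 179.16], [-48.56, 103.87], [-65.8, 70.77], [-126.05, 130.52], [-82.76, 87.17], [-180, 180]. Speed limits (degrees/s): [127.2, 127.2, 147.25, 180, 180, 180].

INTERFACE

Orientations are given as [roll, pitch, yaw] about the fixed x, y, z axes, in that order (R = Rz(yaw) Ry(pitch) Rx(roll)).
In Python, from workcell import bot, viewer, finder gives the robot as it stands.
- The arm moves only by the tool move_arm, never from a script. Its arguments are lists of equal length, an entry for each row: "offset": the shift along the tool's x, y, z in cm, a list of three; "twist": the turn, a rotation vector about the tool's x, y, z in rad, a list of three; "grip": the opening, from 0 (shut) to 1 (fully open). In form: {"offset": [[x, y, z], ...], "twist": [[ax, ay, az], ...], "grip": [grip, ...]}. A call has 1 to 5 rows; each row shifts and turns the commanded pose from where the row before left it, along the tool's axes as they then stand; what a row does not reach is not made up. A row lasts 1/10 s, in which the tool goes at most 50 mm and 8.59 degrees, less where a joint would pass 70% of its speed; a pose out of reach is approached as far as the arm can. A call is refused whole if a number of a shift passes 5 or a number of a turn 0.15, either way. A call with a gripper value outside its range is refused whole. The fingers move at their own pace and stop on an object; "force" is the grip in N (left out, the last holds). Time passes only in rows, so rows that do not move let the fingers close. It gives the time, the measured TCP pose, the force, the opening and the grip force at its end, in the units of the state.
- bot.get_obs(): the state, without advancing time (a new reading comes with each control period).
- viewer.camera(name): name is "scene" or "top" or "wrist"; returns a dict with "color" (480x640x3 uint8, red, green, blue), "depth" (480x640 float32, m along the optical axis (not along the pixel's ray), 0 where there is no reading), "vfov" (degrees; the focal length in pixels is half the picture's height over the tangent of half this angle, whatever the lens; pixels are square), "cx", "cy" (the principal point, pixels), "position" and "attitude" of the camera in the world; the wrist camera has in their place "tool_from_camera" (4x4, takes a point from camera to tool coordinates, whose origin is the TCP and whose axes are the flange's). Camera axes: x right, y down, z forward; pixel columns grow to the right and rows downward; lengths in m; the calibration is good to about 2 mm. A picture is of the moment at which its call begins: read the wrist's pose just before it.
- bot.job_done(): hands the job in; it is judged then, once.
Trained networks look in a picture, given as the dict that the camera call returned (one of the last four; its "shot" number tells which), for a name from the list of things; names that differ only in an ending like _2 or _b are one class to them, and where a whole thing is asked for, a point or a joint stands for the part that bears it (a point fixed in the world has none). Each returns a list of dicts, best first, with "p" (0 to 1); they miss things now and then, are a little off and sometimes report something else, mostly with a low value. They report only what shows in the picture. A call takes as long as a camera call. They do not tell look-alikes from the thing itself.
- finder.boxes_of(picture, thing): "position" ([column, row] in pixels, amid what is visible of it).
- finder.pinpoint(picture, thing): "position" ([column, row] in pixels: a listed point, or the origin of a listed thing).
The state is a dict: "time": time; "q": joint angles; "qd": joint speeds; "joint_efforts": joint torques, N m; "ee_pos": TCP position; "tcp_rot": TCP orientation; "wrist_force": force on the tool from outside, world axes, zero at the start; "torque": the same for the moment, N m; "opening": finger opening in m; "grasp_force": force on a finger pad.
Only numpy, scipy, OpenCV 4.12 (cv2) and the standard library are available. Lean on these libraries where they do the work, as an engineer would, in place of code of your own. Each camera call takes 0.05 s, during which the arm holds its last target. There are 200 camera calls.

## Working session

There is one attempt and no reset: what is moved stays moved. The work goes in short steps, Python scripts to look and compute and a tool call to move; the robot and the scene stay as the last step left them, time stands still between calls to the robot, and variables do not carry over. Pictures are saved under pics/ and viewed, at most 10 in all, crops included, and the job is handed in when it is done.

Besides the shell and the picture viewer there is one more tool, called after "Call:" by a JSON object that holds its "op" and its "data", one argument or row to a line. move_arm: Moves the arm, as the interface text tells. Its arguments: {"type":"object","properties":{"offset":{"type":"array","items":{"type":"array","items":{"type":"number"}}},"twist":{"type":"array","items":{"type":"array","items":{"type":"number"}}},"grip":{"type":"array","items":{"type":"number"}},"force":{"type":"number"}},"required":["offset","twist","grip"]}

```bash
ls; mkdir -p pics
cat > h.py <<'E'
import numpy as np, cv2
from scipy.spatial.transform import Rotation as R
from workcell import bot, viewer, finder
def pose(c):
    a=np.array(c["attitude"],float)
    return a
def camT(c,obs=None):
    if "tool_from_camera" in c:
        T=np.eye(4);T[:3,:3]=R.from_euler('xyz',obs["tcp_rot"],degrees=True).as_matrix();T[:3,3]=obs["ee_pos"]
        return T@np.array(c["tool_from_camera"])
    T=np.eye(4);a=np.array(c["attitude"],float)
    T[:3,:3]=a if a.shape==(3,3) else R.from_euler('xyz',a,degrees=True).as_matrix()
    T[:3,3]=c["position"];return T
def px(c,T,uv,z=None,d=None):
    f=240/np.tan(np.radians(c["vfov"])/2)
    r=np.array([(uv[0]-c["cx"])/f,(uv[1]-c["cy"])/f,1])
    if z is None:
        if d is None:
            u,v=int(round(uv[0])),int(round(uv[1])); w=c["depth"][max(v-1,0):v+2,max(u-1,0):u+2]; d=np.median(w[w>0]) if (w>0).any() else 0
        return T[:3,:3]@(r*d)+T[:3,3]
    w=T[:3,:3]@r; return T[:3,3]+w*(z-T[2,3])/w[2]
def proj(c,T,p):
    f=240/np.tan(np.radians(c["vfov"])/2)
    q=T[:3,:3].T@(np.array(p)-T[:3,3]); return q[:2]/q[2]*f+[c["cx"],c["cy"]]
def save(c,n): cv2.imwrite(f"pics/{n}.png",cv2.cvtColor(c["color"],cv2.COLOR_RGB2BGR))
E
python3 - <<'E'
from h import *
np.set_printoptions(precision=4,suppress=True)
o=bot.get_obs();print(o)
for n in ("scene","top"):
    c=viewer.camera(n);save(c,n+"0");T=camT(c)
    print(n,c["attitude"],c["position"],c["vfov"],c["cx"],c["cy"])
    for t in ("hopper","latch","hinge","knob","tray","reagent","beaker","slide_box","vial1"):
        for r in finder.pinpoint(c,t)[:3]: print(t,r["p"],np.round(r["position"],1),px(c,T,r["position"]))
E
```

```text
pics
{'time': 0.0, 'q': array([64.6295,  5.0131, 10.0319, 95.099 , -0.0008, 89.9989]), 'qd': array([ 0.0635,  0.0275, -0.0253, -0.0857,  0.019 , -0.0478]), 'joint_efforts': array([  0.0002, -52.0392,  46.4798,   0.0167,  -0.    ,  -0.    ]), 'ee_pos': array([0.2356, 0.4968, 0.2525]), 'tcp_rot': array([-179.9197,    0.0008,  154.6307]), 'wrist_force': array([ 0.4662,  0.8166, -0.1917]), 'torque': array([-0.0718,  0.0057, -0.0113]), 'grasp_force': 0.0, 'opening': 0.08538269071479308}
scene [-129.0686   -0.6893   85.7939] [1.2482 0.0286 0.6601] 54.61290660053155 321.0655403701754 232.2441956611335
latch 0.62 [353.1 213.7] [0.53   0.1504 0.1187]
hinge 0.83 [272.2 195.1] [ 0.5741 -0.0017  0.1985]
knob 0.66 [344.3 171.6] [0.5043 0.1326 0.1988]
tray 0.97 [206.4 274.8] [ 0.6265 -0.128   0.0638]
tray 0.54 [343.4 171.2] [0.507  0.1305 0.2015]
reagent 0.89 [400.4 219. ] [0.4308 0.2759 0.0243]
beaker 0.68 [401.5 315. ] [0.7214 0.2157 0.038 ]
slide_box 0.86 [273.2 340.5] [ 0.7576 -0.0076  0.0323]
vial1 0.86 [174.7 219. ] [ 0.4037 -0.2289  0.0258]
vial1 0.81 [174.9 343.9] [ 0.7499 -0.1705  0.0269]
top [-177.3868   -0.9201  -89.3311] [0.5214 0.0697 1.2674] 48.172877559075786 321.4467308940938 243.35383549977263
latch 0.6 [277.3 256.1] [0.5479 0.153  0.0116]
hinge 0.62 [349.9 263.6] [0.5302 0.0001 0.2584]
knob 0.62 [278.9 282.2] [0.4924 0.1363 0.2045]
tray 0.81 [409.6 250.9] [ 0.5573 -0.122   0.2045]
reagent 0.93 [219.3 320.1] [0.407  0.2691 0.1047]
beaker 0.68 [247.  191.5] [0.6999 0.2275 0.0027]
slide_box 0.73 [346.4 178.4] [ 0.7297 -0.0056  0.031 ]
slide_box 0.24 [371.4 258.5] [ 0.5416 -0.0477  0.1902]
vial1 0.83 [441.6 326.4] [ 0.3902 -0.2284  0.0283]
vial1 0.76 [367.5 263.3] [ 0.5319 -0.0402  0.1878]
vial1 0.75 [371.1 256.7] [ 0.5452 -0.0471  0.19  ]
```

View pics/scene0.png

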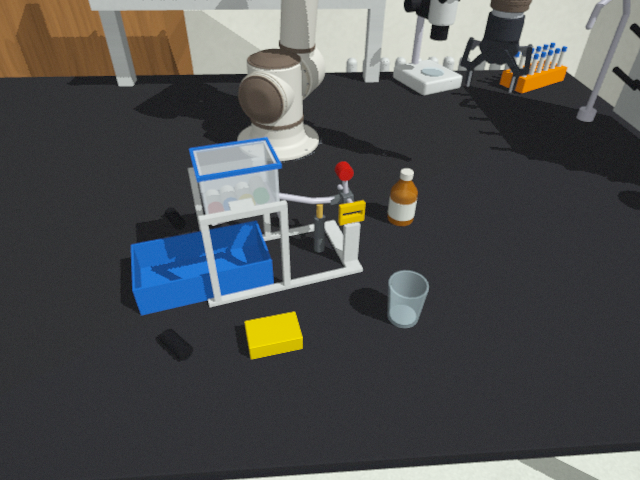

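View pics/top0.png

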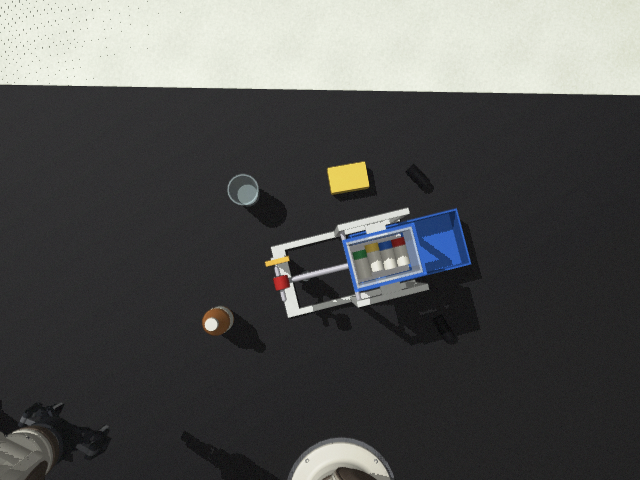

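The scene view shows the hopper at (235,175), the red knob at (344,171) on the lever end, the yellow strike plate at (351,212), the bottle at (402,200), the beaker at (405,300) and the slide box at (273,335). Black look-alike vials lie at (175,343) and (175,219). In the top view the knob is at (281,282).

Next I'll measure the yaw from the rim and locate the knob.

Run:
```python
from h import *
np.set_printoptions(precision=4,suppress=True)
for n in ("top","scene"):
    c=viewer.camera(n);T=camT(c);im=c["color"].astype(int)
    f=240/np.tan(np.radians(c["vfov"])/2)
    v,u=np.mgrid[:480,:640];d=c["depth"]
    P=np.stack([(u-c["cx"])/f*d,(v-c["cy"])/f*d,d],-1)@T[:3,:3].T+T[:3,3]
    r,g,b=im[...,0],im[...,1],im[...,2]
    m=(b>120)&(b>r+60)&(P[...,2]>0.235)&(P[...,2]<0.28)
    p=P[m];rect=cv2.minAreaRect(p[:,:2].astype(np.float32));print(n,"rim",rect,p[:,2].mean(),m.sum())
    m=(b>90)&(b>r+60)&(P[...,2]>0.05)&(P[...,2]<0.08)
    p=P[m];print("tray",cv2.minAreaRect(p[:,:2].astype(np.float32)))
    m=(r>120)&(g<60)&(b<60)&(P[...,2]>0.165)&(np.hypot(P[...,0]-.5,P[...,1]-.135)<.05)
    p=P[m];print("knob",m.sum(),p.mean(0),p.min(0),p.max(0),cv2.minAreaRect(p[:,:2].astype(np.float32)))
    m=(r>150)&(g>110)&(b<80)&(P[...,2]>0.09)&(np.hypot(P[...,0]-.53,P[...,1]-.15)<.06)
    p=P[m];print("strike",m.sum(),p.mean(0),p.min(0),p.max(0),cv2.minAreaRect(p[:,:2].astype(np.float32)))
    m=(r>150)&(g>130)&(b<100)&(P[...,2]>0.025)&(P[...,0]>.69)&(abs(P[...,1])<.08)
    p=P[m]; print("box",p.mean(0),cv2.minAreaRect(p[:,:2].astype(np.float32)))
    o=cv2.resize(c["color"][230:310,240:400] if n=="top" else c["color"][140:280,180:390],None,fx=3.5,fy=3.5)
    cv2.imwrite(f"pics/crop_{n}.png",o[...,::-1])
```

```text
top rim ((0.5434290766716003, -0.06441590934991837), (0.10109171271324158, 0.14048048853874207), 14.673544883728027) 0.2598605725778637 845
tray ((0.5659226775169373, -0.14851024746894836), (0.1300470232963562, 0.2504369914531708), 14.626376152038574)
knob 149 [0.492  0.1341 0.2043] [0.4787 0.1222 0.1916] [0.5066 0.1487 0.2106] ((0.4916038513183594, 0.13400092720985413), (0.02439950965344906, 0.02550620213150978), 14.66910171508789)
strike 14 [0.5341 0.1438 0.1442] [0.5263 0.1217 0.1353] [0.5458 0.1699 0.1477] ((0.5349679589271545, 0.14528869092464447), (0.00974983535706997, 0.04992237314581871), 14.73685359954834)
box [ 0.7331 -0.0088  0.0321] ((0.7335222363471985, -0.008988071233034134), (0.059695009142160416, 0.08918692171573639), 10.776814460754395)
scene rim ((0.544169545173645, -0.06294671446084976), (0.10527844727039337, 0.14008121192455292), 14.819849014282227) 0.25887063864272064 956
tray ((0.5734881162643433, -0.14459900557994843), (0.1512870192527771, 0.2503434717655182), 14.663114547729492)
knob 239 [0.4999 0.1337 0.198 ] [0.4807 0.1185 0.1799] [0.5104 0.15   0.2086] ((0.49303317070007324, 0.13375307619571686), (0.029119055718183517, 0.028605228289961815), 13.900230407714844)
strike 453 [0.5378 0.1465 0.1285] [0.5006 0.1225 0.1043] [0.5485 0.1717 0.1485] ((0.5230748057365417, 0.14370818436145782), (0.039466388523578644, 0.05184362828731537), 16.048402786254883)
box [ 0.7424 -0.0076  0.0389] ((0.9718490242958069, 0.03013256937265396), (0.5453001260757446, 0.09074529260396957), 9.124672889709473)
```

View pics/crop_scene.png

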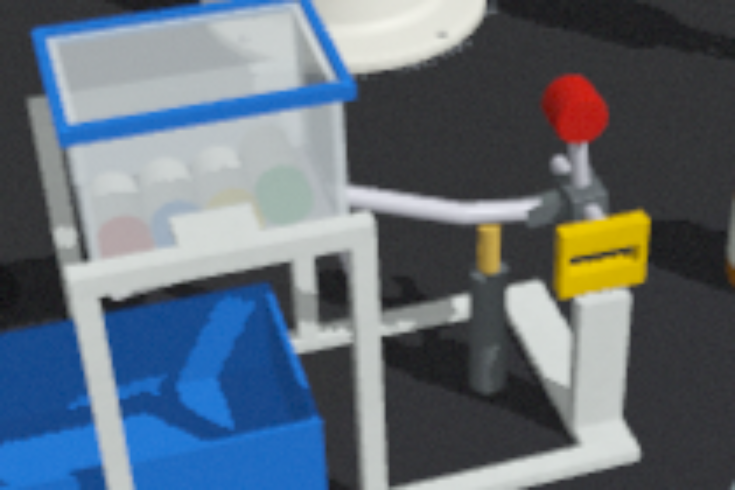

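Anything that could be taken for the knob: the real one is at scene (344,171) and top (281,282). The red cap of vial1 is at scene (217,207), inside the hopper, and the bottle cap at (406,174) is white. The crop shows the red cylinder on the bolt stem at the lever end, at scene pixel (344,171), which matches the description. The slot shows in the yellow plate near its middle. Moving above the knob now.

Call:
{"op": "move_arm", "data": {
  "offset": [
    [-3.9,-2.2,0],
    [-3.9,-2.2,0],
    [-3.9,-2.2,0],
    [-3.9,-2.2,0],
    [-3.9,-2.2,0]
  ],
  "twist": [
    [0,0,0],
    [0,0,0],
    [0,0,0],
    [0,0,0],
    [0,0,0]
  ],
  "grip": [0.7,0.7,0.7,0.7,0.7],
  "force": 40
}}

```text
time: 1.6
ee_pos: [0.3654, 0.3125, 0.2534]
tcp_rot: [180.0, 0.0, 154.7]
wrist_force: [0.3, 0.5, -0.6]
opening: 0.0596
grasp_force: 0.0
```

Call:
{"op": "move_arm", "data": {
  "offset": [
    [-3.9,-2.2,0],
    [-3.9,-2.2,0],
    [-3.9,-2.2,0],
    [-3.9,-2.2,0],
    [-3.6,-2.0,0]
  ],
  "twist": [
    [0,0,0],
    [0,0,0],
    [0,0,0],
    [0,0,0],
    [0,0,0]
  ],
  "grip": [0.7,0.7,0.7,0.7,0.7]
}}

```text
time: 2.1
ee_pos: [0.4928, 0.1323, 0.2535]
tcp_rot: [180.0, 0.0, 154.6]
wrist_force: [0.2, 0.8, -0.7]
opening: 0.0601
grasp_force: 0.0
```

Call:
{"op": "move_arm", "data": {
  "offset": [
    [0,0,0],
    [0,0,0],
    [0,0,0],
    [0,0,0],
    [0,0,0]
  ],
  "twist": [
    [0,0,0.145],
    [0,0,0.145],
    [0,0,0.145],
    [0,0,0.145],
    [0,0,0.145]
  ],
  "grip": [0.7,0.7,0.7,0.7,0.7]
}}

```text
time: 2.6
ee_pos: [0.492, 0.1341, 0.2533]
tcp_rot: [180.0, 0.0, 112.7]
wrist_force: [0.5, 0.3, -0.4]
opening: 0.0598
grasp_force: 0.0
```

Call:
{"op": "move_arm", "data": {
  "offset": [
    [0,0,0],
    [0,0,0],
    [0,0,0]
  ],
  "twist": [
    [0,0,0.145],
    [0,0,0],
    [0,0,0]
  ],
  "grip": [0.7,0.7,0.7]
}}

```text
time: 2.9
ee_pos: [0.4919, 0.1342, 0.2533]
tcp_rot: [180.0, -0.0, 105.0]
wrist_force: [-0.4, -0.5, -0.3]
opening: 0.0599
grasp_force: 0.0
```

```bash
cat >> h.py <<'E'
HY=np.array([.9674,.2533]);HX=np.array([.2533,-.9674]);HC=np.array([.5435,-.064])
def rep(o,k=(.4917,.1337,.194)):
    T=R.from_euler('xyz',o["tcp_rot"],degrees=True).as_matrix()
    e=o["ee_pos"]; rel=e[:2]-(HC-.06*HX)
    print("t",round(o["time"],2),"tcp",np.round(e,4),"rpy",np.round(o["tcp_rot"],2),"hx,hy from hinge mm",np.round([rel@HX*1e3,rel@HY*1e3],1),"z",round(e[2]*1e3,1))
    w=o["wrist_force"];print("F hx,hy,z",np.round([w[:2]@HX,w[:2]@HY,w[2]],2),"open",round(o["opening"]*1e3,1),"grasp",o["grasp_force"])
    print("to target tool cm",np.round(T.T@(np.array(k)-e)*100,2))
E
python3 - <<'E'
from h import *
rep(bot.get_obs())
o=bot.get_obs();c=viewer.camera("wrist");save(c,"w1");T=camT(c,o)
for r in finder.pinpoint(c,"knob")[:2]: print(r["p"],r["position"],px(c,T,r["position"],z=.1895),px(c,T,r["position"]))
im=c["color"].astype(int);m=(im[...,0]>110)&(im[...,1]<60)&(im[...,2]<60);d=c["depth"]
n,l,s,ce=cv2.connectedComponentsWithStats(m.astype(np.uint8));i=1+s[1:,4].argmax();print(s[i],ce[i])
v,u=np.where(l==i);f=240/np.tan(np.radians(c["vfov"])/2);D=d[v,u]
P=np.stack([(u-c["cx"])/f*D,(v-c["cy"])/f*D,D],-1)@T[:3,:3].T+T[:3,3];P=P[(P[:,2]>.17)&(P[:,2]<.22)]
rel=P[:,:2]-(HC-.06*HX)
print(np.percentile(rel@HX,[1,50,99]),np.percentile(rel@HY,[1,50,99]),np.percentile(P[:,2],[1,50,99]))
E
```

```text
t 2.9 tcp [0.4919 0.1342 0.2533] rpy [180.    -0.   105.03] hx,hy from hinge mm [-144.8    0.3] z 253.3
F hx,hy,z [ 0.38 -0.52 -0.3 ] open 59.9 grasp 0.0
to target tool cm [-0.04 -0.03  5.93]
0.81 [322.0, 281.0] [0.49304307 0.1343995  0.1895    ] [0.49144913 0.14053343 0.2041219 ]
[332 307  17   5  59] [340.84745763 309.38983051]
[-0.13773029 -0.13560696 -0.1339107 ] [0.00624221 0.01049036 0.01384637] [0.20032588 0.20206671 0.20394927]
```

View pics/w1.png

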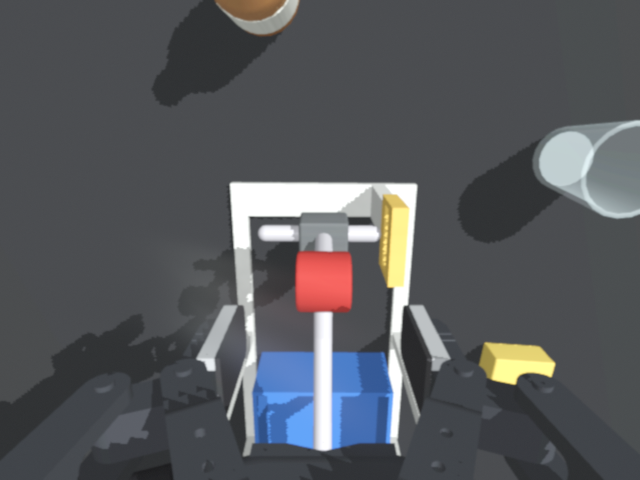

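The wrist view shows the knob centred between the fingers at (324,281), with the bolt and the yellow plate at (394,240) on the +y side. I'll descend and pinch.

Call:
{"op": "move_arm", "data": {
  "offset": [
    [0,0,2],
    [0,0,2],
    [0,0,1.9],
    [0,0,0]
  ],
  "twist": [
    [0,0,0.006],
    [0,0,0],
    [0,0,0],
    [0,0,0]
  ],
  "grip": [0.7,0.7,0.7,0.7]
}}

```text
time: 3.4
ee_pos: [0.4909, 0.1339, 0.1919]
tcp_rot: [-179.8, 0.0, 104.6]
wrist_force: [0.4, 0.4, -0.2]
opening: 0.06
grasp_force: 0.0
```

Call:
{"op": "move_arm", "data": {
  "offset": [
    [0,0,0],
    [0,0,0],
    [0,0,0],
    [0,0,0],
    [0,0,0]
  ],
  "twist": [
    [0,0,0],
    [0,0,0],
    [0,0,0],
    [0,0,0],
    [0,0,0]
  ],
  "grip": [0.2,0.2,0.2,0.2,0.2],
  "force": 40
}}

```text
time: 3.9
ee_pos: [0.4923, 0.1343, 0.1951]
tcp_rot: [179.9, 0.0, 104.5]
wrist_force: [1.4, 1.7, 3.8]
opening: 0.0258
grasp_force: 42.5
```

Run:
```python
from h import *
rep(bot.get_obs())
# arc waypoints of knob rel hinge: tool x = -hx, tool z=-z
r=lambda t:np.array([145*np.cos(t)-5*np.sin(t),170+5*np.cos(t)+145*np.sin(t)])
for t in (0.02,.03,.0475,.065,.08,.1,.2,.3,.4,.5,.6,.7,.8,.9,1.0,1.08,1.1): print(t,np.round(r(t),1))
```

```text
t 3.9 tcp [0.4923 0.1343 0.1951] rpy [179.91   0.   104.45] hx,hy from hinge mm [-144.8    0.7] z 195.1
F hx,hy,z [-1.31  1.8   3.81] open 25.8 grasp 42.48227655887604
to target tool cm [-0.04 -0.07  0.11]
0.02 [144.9 177.9]
0.03 [144.8 179.3]
0.0475 [144.6 181.9]
0.065 [144.4 184.4]
0.08 [144.1 186.6]
0.1 [143.8 189.5]
0.2 [141.1 203.7]
0.3 [137.  217.6]
0.4 [131.6 231.1]
0.5 [124.9 243.9]
0.6 [116.9 256. ]
0.7 [107.7 267.2]
0.8 [ 97.4 277.5]
0.9 [ 86.2 286.7]
1.0 [ 74.1 294.7]
1.08 [ 63.9 300.2]
1.1 [ 61.3 301.5]
```

Call:
{"op": "move_arm", "data": {
  "offset": [
    [-0.27,0,-1.42],
    [-0.41,0,-1.39],
    [-0.54,0,-1.35],
    [-0.67,0,-1.28],
    [-0.8,0,-1.21]
  ],
  "twist": [
    [0,0,0],
    [0,0,0],
    [0,0,0],
    [0,0,0],
    [0,0,0]
  ],
  "grip": [0.2,0.2,0.2,0.2,0.2]
}}

```text
time: 4.4
ee_pos: [0.4988, 0.1075, 0.2617]
tcp_rot: [-180.0, -0.0, 104.4]
wrist_force: [3.4, -0.1, -7.8]
opening: 0.0254
grasp_force: 39.7
```

Call:
{"op": "move_arm", "data": {
  "offset": [
    [-0.92,0,-1.12],
    [-1.03,0,-1.03],
    [-1.12,0,-0.92],
    [-1.21,0,-0.8],
    [-1.02,0,-0.55]
  ],
  "twist": [
    [0,0,0],
    [0,0,0],
    [0,0,0],
    [0,0,0],
    [0,0,0]
  ],
  "grip": [0.2,0.2,0.2,0.2,0.2]
}}

```text
time: 4.9
ee_pos: [0.5122, 0.056, 0.3059]
tcp_rot: [180.0, -0.0, 104.4]
wrist_force: [2.6, 5.4, -4.3]
opening: 0.0254
grasp_force: 39.7
```

Call:
{"op": "move_arm", "data": {
  "offset": [
    [0,0,0],
    [0,0,0],
    [0,0,0],
    [0,0,0],
    [0,0,0]
  ],
  "twist": [
    [0,0,0],
    [0,0,0],
    [0,0,0],
    [0,0,0],
    [0,0,0]
  ],
  "grip": [0.2,0.2,0.2,0.2,0.2]
}}

```text
time: 5.4
ee_pos: [0.512, 0.0567, 0.3052]
tcp_rot: [180.0, 0.1, 104.4]
wrist_force: [4.5, -0.7, 1.2]
opening: 0.0252
grasp_force: 40.7
```

Run:
```python
from h import *
rep(bot.get_obs())
c=viewer.camera("scene");T=camT(c)
cv2.imwrite("pics/s1.png",cv2.resize(c["color"][100:360,110:430],None,fx=2.3,fy=2.3)[...,::-1])
for t in ("vial1","vial2","vial3","vial4"):
    for r in finder.pinpoint(c,t)[:6]: print(t,r["p"],np.round(r["position"]),np.round(px(c,T,r["position"]),3))
```

```text
t 5.4 tcp [0.512  0.0567 0.3052] rpy [1.7996e+02 6.0000e-02 1.0445e+02] hx,hy from hinge mm [-64.8   0.1] z 305.2
F hx,hy,z [1.78 4.17 1.22] open 25.2 grasp 40.69152474403381
to target tool cm [ 7.97 -0.06 11.11]
vial1 0.74 [174. 345.] [ 0.752 -0.172  0.025]
vial1 0.63 [153. 272.] [ 0.604 -0.23   0.057]
vial1 0.63 [183. 272.] [ 0.582 -0.182  0.031]
vial1 0.6 [147. 278.] [ 0.617 -0.237  0.054]
vial1 0.57 [162. 277.] [ 0.597 -0.219  0.035]
vial1 0.56 [177. 217.] [ 0.399 -0.225  0.028]
vial2 0.74 [174. 345.] [ 0.752 -0.172  0.025]
vial2 0.63 [153. 272.] [ 0.604 -0.23   0.057]
vial2 0.63 [183. 272.] [ 0.582 -0.182  0.031]
vial2 0.6 [147. 278.] [ 0.617 -0.237  0.054]
vial2 0.57 [162. 277.] [ 0.597 -0.219  0.035]
vial2 0.56 [177. 217.] [ 0.399 -0.225  0.028]
vial3 0.74 [174. 345.] [ 0.752 -0.172  0.025]
vial3 0.63 [153. 272.] [ 0.604 -0.23   0.057]
vial3 0.63 [183. 272.] [ 0.582 -0.182  0.031]
vial3 0.6 [147. 278.] [ 0.617 -0.237  0.054]
vial3 0.57 [162. 277.] [ 0.597 -0.219  0.035]
vial3 0.56 [177. 217.] [ 0.399 -0.225  0.028]
vial4 0.74 [174. 345.] [ 0.752 -0.172  0.025]
vial4 0.63 [153. 272.] [ 0.604 -0.23   0.057]
vial4 0.63 [183. 272.] [ 0.582 -0.182  0.031]
vial4 0.6 [147. 278.] [ 0.617 -0.237  0.054]
vial4 0.57 [162. 277.] [ 0.597 -0.219  0.035]
vial4 0.56 [177. 217.] [ 0.399 -0.225  0.028]
```

View pics/s1.png

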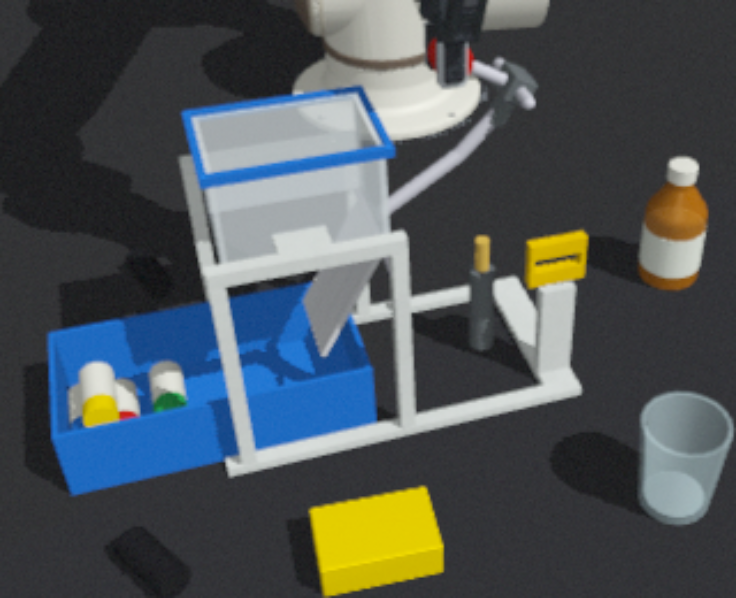

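The picture shows the door open and the hopper empty. The vials are in the blue tray at about (95,395), (125,400), (168,385) and (77,400), though the fourth is mostly hidden. Closing the door now.

Call:
{"op": "move_arm", "data": {
  "offset": [
    [1.02,0,0.55],
    [1.21,0,0.8],
    [1.12,0,0.92],
    [1.03,0,1.03],
    [0.92,0,1.12]
  ],
  "twist": [
    [0,0,0],
    [0,0,0],
    [0,0,0],
    [0,0,0],
    [0,0,0]
  ],
  "grip": [0.2,0.2,0.2,0.2,0.2]
}}

```text
time: 6.15
ee_pos: [0.4984, 0.1091, 0.2604]
tcp_rot: [180.0, 0.0, 104.5]
wrist_force: [4.2, -1.6, 4.3]
opening: 0.0254
grasp_force: 42.4
```

Call:
{"op": "move_arm", "data": {
  "offset": [
    [0.8,0,1.21],
    [0.67,0,1.28],
    [0.54,0,1.35],
    [0.41,0,1.39],
    [0.27,0,1.42]
  ],
  "twist": [
    [0,0,0],
    [0,0,0],
    [0,0,0],
    [0,0,0],
    [0,0,0]
  ],
  "grip": [0.2,0.2,0.2,0.2,0.2]
}}

```text
time: 6.65
ee_pos: [0.4915, 0.1355, 0.1938]
tcp_rot: [180.0, -0.1, 104.5]
wrist_force: [1.7, 1.3, 5.5]
opening: 0.0253
grasp_force: 45.3
```

Run:
```python
from h import *
rep(bot.get_obs())
c=viewer.camera("top");T=camT(c)
cv2.imwrite("pics/t2.png",cv2.resize(c["color"][170:330,240:490],None,fx=3,fy=3)[...,::-1])
```

```text
t 6.65 tcp [0.4915 0.1355 0.1938] rpy [ 1.7996e+02 -6.0000e-02  1.0451e+02] hx,hy from hinge mm [-146.1    0.2] z 193.8
F hx,hy,z [-0.86  1.96  5.48] open 25.3 grasp 45.261180996894836
to target tool cm [-0.18 -0.03 -0.02]
```

View pics/t2.png

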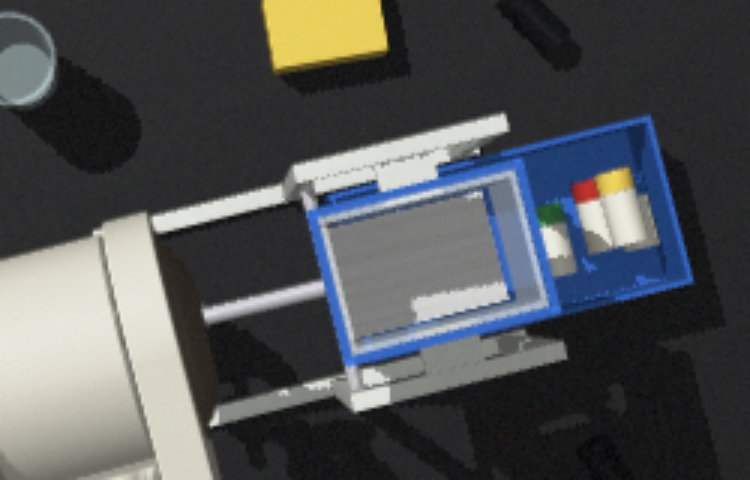

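The top view shows the hopper empty and all four vials in the tray at (555,240), (595,220), (620,210) and (647,220). Now pressing down to about 0.047 rad and feeling with the bolt.

Call:
{"op": "move_arm", "data": {
  "offset": [
    [0,0,0.4],
    [0,0,0.35],
    [0,0,0],
    [0,0,0]
  ],
  "twist": [
    [0,0,0],
    [0,0,0],
    [0,0,0],
    [0,0,0]
  ],
  "grip": [0.2,0.2,0.2,0.2]
}}

```text
time: 7.1
ee_pos: [0.4914, 0.136, 0.1869]
tcp_rot: [180.0, -0.2, 104.5]
wrist_force: [0.8, 8.1, 5.7]
opening: 0.0252
grasp_force: 45.6
```

```bash
python3 -c "
from h import *
rep(bot.get_obs())"
```

```text
t 7.1 tcp [0.4914 0.136  0.1869] rpy [ 1.7997e+02 -1.7000e-01  1.0453e+02] hx,hy from hinge mm [-146.7    0.2] z 186.9
F hx,hy,z [-7.62  2.81  5.7 ] open 25.2 grasp 45.6209796667099
to target tool cm [-0.23 -0.03 -0.71]
```

Call:
{"op": "move_arm", "data": {
  "offset": [
    [0,0.3,0],
    [0,0.2,0],
    [0,0.2,0],
    [0,0,0]
  ],
  "twist": [
    [0,0,0],
    [0,0,0],
    [0,0,0],
    [0,0,0]
  ],
  "grip": [0.2,0.2,0.2,0.2]
}}

```text
time: 7.5
ee_pos: [0.4978, 0.1376, 0.1869]
tcp_rot: [-180.0, -0.2, 104.5]
wrist_force: [-2.2, 6.9, 7.1]
opening: 0.0254
grasp_force: 45.9
```

```bash
python3 -c "
from h import *
rep(bot.get_obs())"
```

```text
t 7.5 tcp [0.4978 0.1376 0.1869] rpy [-1.7997e+02 -1.7000e-01  1.0453e+02] hx,hy from hinge mm [-146.6    6.9] z 186.9
F hx,hy,z [-7.22 -0.33  7.14] open 25.4 grasp 45.85052132606506
to target tool cm [-0.23 -0.69 -0.71]
```

Call:
{"op": "move_arm", "data": {
  "offset": [
    [0,0.3,0],
    [0,0.3,0],
    [0,0.3,0],
    [0,0.3,0],
    [0,0,0]
  ],
  "twist": [
    [0,0,0],
    [0,0,0],
    [0,0,0],
    [0,0,0],
    [0,0,0]
  ],
  "grip": [0.2,0.2,0.2,0.2,0.2]
}}

```text
time: 8.0
ee_pos: [0.5092, 0.1406, 0.1871]
tcp_rot: [-179.9, -0.2, 104.5]
wrist_force: [-4.4, 5.8, 11.0]
opening: 0.0254
grasp_force: 46.2
```

```bash
python3 -c "
from h import *
rep(bot.get_obs())"
```

```text
t 8.0 tcp [0.5092 0.1406 0.1871] rpy [-179.95   -0.18  104.53] hx,hy from hinge mm [-146.6   18.6] z 187.1
F hx,hy,z [-6.73 -2.75 11.  ] open 25.4 grasp 46.203163862228394
to target tool cm [-0.23 -1.86 -0.68]
```

Call:
{"op": "move_arm", "data": {
  "offset": [
    [0,0.2,0],
    [0,0.2,0],
    [0,0.1,0],
    [0,0,0]
  ],
  "twist": [
    [0,0,0],
    [0,0,0],
    [0,0,0],
    [0,0,0]
  ],
  "grip": [0.2,0.2,0.2,0.2]
}}

```text
time: 8.4
ee_pos: [0.5116, 0.1412, 0.1871]
tcp_rot: [-179.7, -0.2, 104.5]
wrist_force: [-19.0, 3.5, 15.9]
opening: 0.0254
grasp_force: 47.1
```

```bash
python3 -c "
from h import *
rep(bot.get_obs())"
```

```text
t 8.4 tcp [0.5116 0.1412 0.1871] rpy [-179.66   -0.18  104.53] hx,hy from hinge mm [-146.6   21.1] z 187.1
F hx,hy,z [ -8.23 -17.53  15.92] open 25.4 grasp 47.06140100955963
to target tool cm [-0.23 -2.12 -0.68]
```

Call:
{"op": "move_arm", "data": {
  "offset": [
    [0,-0.2,0],
    [0,0,0],
    [0,0,0],
    [0,0,0],
    [0,0,0]
  ],
  "twist": [
    [0,0,0],
    [0,0,0],
    [0,0,0],
    [0,0,0],
    [0,0,0]
  ],
  "grip": [0.2,0.55,0.55,0.55,0.55]
}}

```text
time: 8.9
ee_pos: [0.513, 0.1397, 0.1863]
tcp_rot: [-179.9, -0.0, 104.4]
wrist_force: [0.1, 0.0, -0.2]
opening: 0.0464
grasp_force: 0.0
```

```bash
python3 -c "
from h import *
rep(bot.get_obs())"
```

```text
t 8.9 tcp [0.513  0.1397 0.1863] rpy [-1.7994e+02 -1.0000e-02  1.0444e+02] hx,hy from hinge mm [-144.8   22.1] z 186.3
F hx,hy,z [ 0.01  0.09 -0.22] open 46.4 grasp 0.0
to target tool cm [-0.05 -2.21 -0.77]
```

Released with no contact force. Lifting off and moving aside to check.

Call:
{"op": "move_arm", "data": {
  "offset": [
    [0,0,-1],
    [0,0,-2],
    [0,0,-3],
    [0,0,-3],
    [0,0,-3]
  ],
  "twist": [
    [0,0,0],
    [0,0,0],
    [0,0,0],
    [0,0,0],
    [0,0,0]
  ],
  "grip": [0.55,0.55,0.55,0.55,0.55]
}}

```text
time: 9.4
ee_pos: [0.513, 0.1395, 0.3086]
tcp_rot: [180.0, -0.0, 104.4]
wrist_force: [1.0, 0.1, 0.1]
opening: 0.0472
grasp_force: 0.0
```

Call:
{"op": "move_arm", "data": {
  "offset": [
    [2,-3,0],
    [3,-4,0],
    [3,-4,0],
    [3,-4,0],
    [0,0,0]
  ],
  "twist": [
    [0,0,0],
    [0,0,0],
    [0,0,0],
    [0,0,0],
    [0,0,0]
  ],
  "grip": [0.55,0.55,0.55,0.55,0.55]
}}

```text
time: 9.9
ee_pos: [0.3367, 0.21, 0.3087]
tcp_rot: [179.9, -0.1, 104.7]
wrist_force: [1.4, 0.0, 0.1]
opening: 0.0471
grasp_force: 0.0
```

Run:
```python
from h import *
rep(bot.get_obs())
c=viewer.camera("scene");T=camT(c);im=c["color"]
a=cv2.resize(im[120:370,110:450],None,fx=2.3,fy=2.3)
cv2.imwrite("pics/s3.png",a[...,::-1])
f=240/np.tan(np.radians(c["vfov"])/2);v,u=np.mgrid[:480,:640];d=c["depth"]
P=np.stack([(u-c["cx"])/f*d,(v-c["cy"])/f*d,d],-1)@T[:3,:3].T+T[:3,3]
i=im.astype(int);m=(i[...,0]>120)&(i[...,1]<60)&(i[...,2]<60)&(P[...,2]>.15)&(np.hypot(P[...,0]-.51,P[...,1]-.14)<.05)
p=P[m];rel=p[:,:2]-(HC-.06*HX);print(m.sum(),np.percentile(rel@HY,[2,50,98]),np.percentile(p[:,2],[2,50,98]))
```

```text
t 9.9 tcp [0.3367 0.21   0.3087] rpy [ 1.7989e+02 -9.0000e-02  1.0466e+02] hx,hy from hinge mm [-257.4 -130.6] z 308.7
F hx,hy,z [0.32 1.37 0.06] open 47.1 grasp 0.0
to target tool cm [-11.32  13.04  11.48]
248 [0.00976928 0.03178305 0.03505403] [0.17463693 0.19318527 0.20077777]
```

View pics/s3.png

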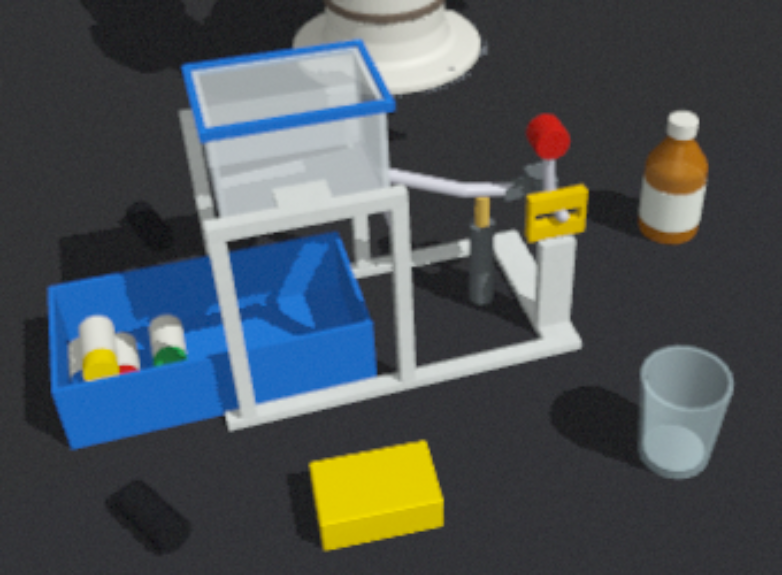

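The bolt tip shows through the slot at (562,214), the knob sits 20 mm over, the door is shut, and nothing else has moved.

```bash
python3 -c "
from workcell import bot
print(bot.job_done())"
```

```text
the job is handed in; nothing more can be done
None
```

The four vials are in the blue tray, the door is shut and its bolt is fully home through the strike plate, holding by itself with the arm clear; the bystanders were not moved, and I handed the job in at about 10 s.

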